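# Make up two fishplate bolt kits

## Task

Make up the two bolt kits. In the round red pot put the blue-tipped bolt, the orange-tipped bolt and the white nylon spacer, all three standing upright side by side on its floor, the bolts on their heads; in the black tray put the green-tipped bolt, upright on its head, and the rusty square nut, lying flat, both on the tray floor. Leave the vise, the file and the gauge alone.

Things in the scene. Friction and masses are not known exactly. Their poses are not given: they have to be found in the camera images.
- bolt_blue: loose steel track bolt, about 0.3 kg, standing upright on its round head; the top 12 mm of its shank end is painted blue. Head 36 mm diameter and 14 mm high, above it a threaded shank of 20 mm diameter; 96 mm high in all. Origin: centre of the underside of the head, on what it stands on; z up along the shank to the painted end.
- bolt_green: loose steel track bolt, about 0.3 kg, standing upright on its round head; the top 12 mm of its shank end is painted green. Head 36 mm diameter and 14 mm high, above it a threaded shank of 20 mm diameter; 96 mm high in all. Origin: centre of the underside of the head, on what it stands on; z up along the shank to the painted end.
- bolt_orange: loose steel track bolt, about 0.3 kg, standing upright on its round head; the top 12 mm of its shank end is painted orange. Head 36 mm diameter and 14 mm high, above it a threaded shank of 20 mm diameter; 96 mm high in all. Origin: centre of the underside of the head, on what it stands on; z up along the shank to the painted end.
- spacer: loose white nylon spacer tube, 60 g, standing upright: 34 mm outer diameter, 24 mm bore, 84 mm high. Origin: centre of its lower end; z up along the tube.
- nut: loose rusty brown square nut, about 0.13 kg, lying flat: 36 x 36 mm, 20 mm high, with a 21 mm hole through it. Origin: centre of its underside; x and y square to its side faces, z up.
- pot: round red steel pot, open at the top, fixed to the table: 114 mm outer and 104 mm inner diameter, rim 40 mm above the table, floor 5 mm thick. The three pieces only fit if none stands in the middle: set their axes about 28 mm from the pot's axis, 120 degrees apart. Origin: centre of its underside on the table; z up.
- tray: black plastic tray, open at the top, fixed to the table: 120 mm (its x) by 180 mm (its y) outside, walls 5 mm thick and 20 mm high, floor 5 mm thick. No dividers. Origin: centre of its underside on the table; z up.
- vise: small blue bench vise fixed to the table on the far side of the work, a bare bolt clamped head up in its jaws, a knurled knob on its -y side: 90 mm (x), from -80 to +50 mm (y), up to 96 mm high. Not to be touched. Origin: centre of its underside.
- file: loose steel thread file with wooden handle lying on the table at the far side, 240 mm long (its x, from -105 mm, the handle's end, to +135 mm), 16 mm wide and high. Not to be moved. Origin: on the table under its middle.
- gauge: loose yellow bolt length gauge lying on the table at the far side: flat bar 160 mm (x) by 30 mm (y), 6 mm thick, with a 24 mm high stop at its -x end. Not to be moved. Origin: centre of its underside.
Mind the look-alikes: they are no part of the job. Leave any yellow look-alike of the bolt_blue alone. Of the things that look like the nut, take the one that is nearest to the robot's base at the start.

How it is judged:
At the end, for the whole second after the job is handed in: Blue and orange bolts and spacer upright (0.12 rad, heads down) on the pot floor (under 10 mm above its underside, within 40 mm of its axis); green bolt, head down, and flat nut on the tray floor (under 10 mm, within 45 mm in x, 75 mm in y of its centre, 0.12 rad); all at rest, released (horizontal distance between each of bolt_blue, bolt_orange, spacer and pot below 0.04 m and z of each of bolt_blue, bolt_orange, spacer in the frame of pot below 0.01 m and angle between each of bolt_blue, bolt_orange, spacer, bolt_green, nut's own z axis and vertical below 0.12 rad and x of bolt_green in the frame of tray between -0.045 and 0.045 m and y of bolt_green in the frame of tray between -0.075 and 0.075 m and z of each of bolt_green, nut in the frame of tray below 0.01 m and x of nut in the frame of tray between -0.045 and 0.045 m and y of nut in the frame of tray between -0.075 and 0.075 m and linear speed of each of bolt_blue, bolt_orange, bolt_green, spacer, nut below 0.02 m/s); the robot touches nothing.
It fails at once if the file was moved more than 15 mm (distance of file from where it was at the start of the episode above 0.015 m).
It fails at once if the gauge was moved more than 15 mm (distance of gauge from where it was at the start of the episode above 0.015 m).
It fails at once if the vise was struck (more than 5 N) (contact force between anything else and vise above 5 N).
It also fails if it takes over 128 s, if anything falls off the work surface, if the arm or the gripper's body presses on something with over 40 N, if the wrist force passes 120 N, or if a joint passes its speed limit or range.

## Robot

A 6-joint arm with a two-finger parallel gripper is mounted at the origin on the work surface. World frame = base frame: x ahead of the robot, y to its left, z up, the work surface at z = 0. Lengths are in m, angles in rad, forces in N, time in s.
With the tool pointing down it reaches from about 0.25 to 0.725 m from the base axis. Payload 4 kg.
Tool frame: the origin (TCP) lies midway between the tips of the shut fingers; the grasp point (between the pads) lies 19 mm behind it; z points along the fingers, x is the direction in which the jaws open and shut, and the axes are right-handed (so a half turn about z gives the same grasp; the last joint's range is limited). The gripper opens to 85 mm and grips with 20 to 120 N. Pads are 22 mm wide; open, the fingers measure 114 mm over their backs; the gripper's body (76 mm by 85 mm) begins 54 mm behind the grasp point. The pads swing forward as they close: fully open they stand 13 mm farther back than shut.
Start: joints at [-1.174, 0.241, 0.005, 1.335, 0, 1.571], TCP at [0.193, -0.461, 0.231] pointing down, gripper open.
Joint ranges: [-2.72, 2.72], [-1.05, 1.87], [-1.09, 1.28], [-1.99, 2.15], [-1.42, 1.44], [-3.14, 3.14]. Speed limits (rad/s): [2.79, 2.79, 3.14, 3.14, 3.14, 3.14].

## Interface

Orientations are given as a unit quaternion [x, y, z, w].
In Python, from rig import observe, read_camera, hand_in gives the robot as it stands.
- The arm moves only by the tool servo_tool, never from a script. Its argument "commands" is text: rows parted by semicolons, each of 7 numbers parted by spaces: the shift along the tool's x, y, z in units of 60 mm (1.0 is 60 mm), then the turn, a rotation vector about the tool's x, y, z in units of 5 degrees (1.0 is 5 degrees), then the closure in counts, from 0 (fully open) to 255 (shut). A call has 1 to 8 rows; each row shifts and turns the commanded pose from where the row before left it, along the tool's axes as they then stand; what a row does not reach is not made up. A row lasts 1/8 s, in which the tool goes at most 62.5 mm and 10.7 degrees, less where a joint would pass 70% of its speed; a pose out of reach is approached as far as the arm can. A call is refused whole if a number of a shift passes 1 or a number of a turn 1, either way. A call with a gripper value outside its range is refused whole. The fingers move at their own pace and stop on an object; "squeeze" is the grip in N (left out, the last holds). Time passes only in rows, so rows that do not move let the fingers close. It gives the time, the measured TCP pose, the force and the opening at its end, in the units of the state.
- observe(): the state, without advancing time (a new reading comes with each control period).
- read_camera(name): name is "scene" or "top" or "wrist"; returns a dict with "img" (420x560x3 uint8, red, green, blue), "camera_matrix" (3x3 intrinsics, pixels), "rvec" (rotation vector, rad) and "tvec" (3), from world to camera coordinates, as OpenCV has them. Camera axes: x right, y down, z forward; pixel columns grow to the right and rows downward; lengths in m; the calibration is good to about 2 mm. A picture is of the moment at which its call begins. There is no depth.
- hand_in(): hands the job in, once; it reports no verdict.
The state is a dict: "t": time; "joint_positions": joint angles; "qvel": joint speeds; "effort": joint torques, N m; "ee_pos": TCP position; "orientation": TCP orientation; "force": force on the tool from outside, world axes, zero at the start; "wrist_torque": the same for the moment, N m; "finger_gap": finger opening in m.
Only numpy, scipy, OpenCV 4.12 (cv2) and the standard library are available. Lean on these libraries where they do the work, as an engineer would, in place of code of your own. Each camera call takes 0.05 s, during which the arm holds its last target.

## Working session

There is one attempt and no reset: what is moved stays moved. The work goes in short steps, Python scripts to look and compute and a tool call to move; the robot and the scene stay as the last step left them, time stands still between calls to the robot, and variables do not carry over. Pictures are saved under pics/ and viewed, and the job is handed in when it is done.

Besides the shell and the picture viewer there is one more tool, called after "Call:" as name(argument=value, ...) on one line, values as JSON. servo_tool: Moves the arm, as the interface text tells. Its arguments: {"type":"object","properties":{"commands":{"type":"string"},"squeeze":{"type":"number"}},"required":["commands"]}

```bash
ls; mkdir -p pics; cat > h.py <<'E'
import numpy as np, cv2
from rig import observe, read_camera
from scipy.spatial.transform import Rotation as R
def snap(n,f):
    d=read_camera(n); cv2.imwrite(f'pics/{f}.png',d['img'][:,:,::-1])
    np.savez(f'pics/{f}.npz',**d); return d
def load(f): return np.load(f'pics/{f}.npz')
def ray(d,uv):
    Rm=cv2.Rodrigues(d['rvec'])[0]; c=-Rm.T@d['tvec'].reshape(3)
    p=cv2.undistortPoints(np.array([[uv]],float),d['camera_matrix'],None).reshape(2)
    return c,Rm.T@np.array([p[0],p[1],1])
def onz(d,uv,z):
    c,v=ray(d,uv); return c+v*(z-c[2])/v[2]
def proj(d,P): return cv2.projectPoints(np.array(P,float).reshape(-1,1,3),d['rvec'],d['tvec'],d['camera_matrix'],None)[0].reshape(-1,2)
def tri(obs):
    A=np.zeros((3,3));b=np.zeros(3)
    for d,uv in obs:
        c,v=ray(d,uv); v/=np.linalg.norm(v); M=np.eye(3)-np.outer(v,v);A+=M;b+=M@c
    return np.linalg.solve(A,b)
E
python3 - <<'E'
from h import *
for n in['scene','top','wrist']:
    d=snap(n,n+'0'); print(n,d['camera_matrix'][0,0],(-cv2.Rodrigues(d['rvec'])[0].T@d['tvec'].reshape(3)))
s=observe(); print(s)
E
```

```text
pics
scene 479.9225111855107 [ 1.24175211 -0.27942923  0.64226473]
top 472.63605051173266 [0.42207265 0.00860787 1.21571963]
wrist 355.85136582566076 [ 0.27131191 -0.42865869  0.37333652]
{'t': 0.15, 'joint_positions': array([-1.17401379e+00,  2.41246039e-01,  4.06300528e-03,  1.33522378e+00,
        2.33592164e-05,  1.57080558e+00]), 'qvel': array([-0.00127178, -0.00293989,  0.00373841,  0.00102482, -0.00026477,
       -0.00120033]), 'effort': array([ 1.24083681e-04, -3.72635722e+01,  2.52638644e+01,  1.23966305e-02,
        1.93449318e-05, -2.04657317e-05]), 'ee_pos': array([ 0.19304955, -0.46071412,  0.23062562]), 'orientation': array([ 8.32599365e-01, -5.53875120e-01, -6.63978966e-04, -4.55721673e-04]), 'force': array([0.32740455, 0.16682235, 0.40414732]), 'wrist_torque': array([ 0.00035252,  0.0028637 , -0.03215214]), 'finger_gap': 0.08555771741164966}
```

View pics/scene0.png

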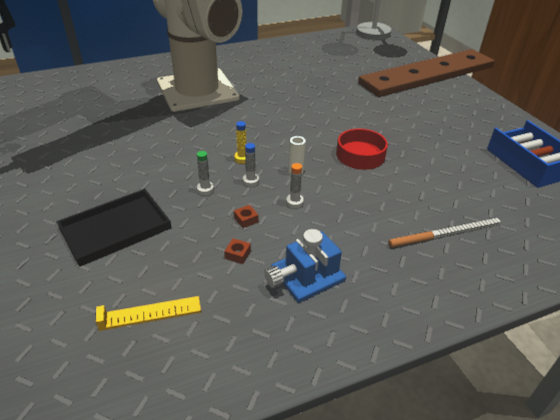

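View pics/top0.png

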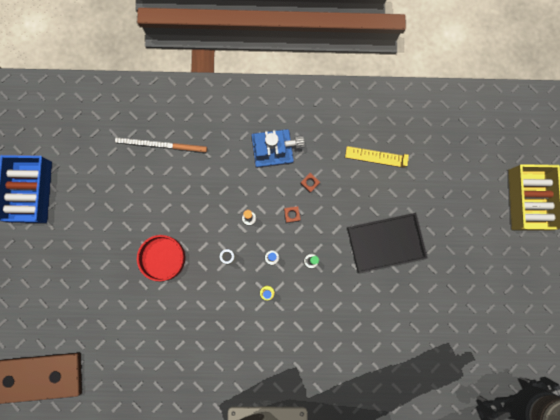

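View pics/wrist0.png

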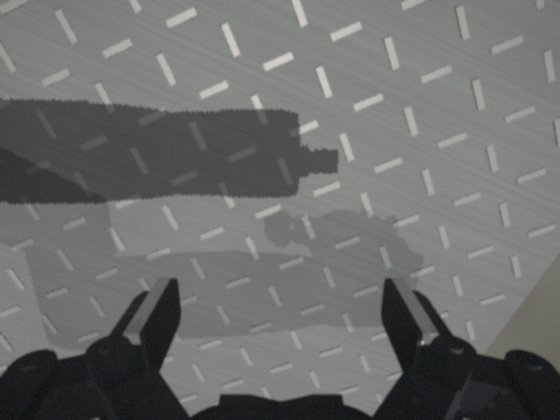

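The scene view shows two blue-tipped bolts. The one at (251,163) has a steel body and the one at (241,142) is yellow; in the top view they are at (272,257) and (267,293). Two nuts stand at scene (246,215) and (237,250), top (292,214) and (310,182). By the description I choose the steel bolt at top (272,257) and the nut at top (292,214), which lies nearer the base. A close crop will check both choices.

```bash
python3 - <<'E'
import cv2,numpy as np
a=cv2.imread('pics/scene0.png')[110:270,180:340]; b=cv2.imread('pics/top0.png')[165:310,200:345]
a=cv2.resize(a,(400,400),interpolation=cv2.INTER_CUBIC);b=cv2.resize(b,(400,400),interpolation=cv2.INTER_CUBIC)
cv2.imwrite('pics/crop1.png',np.hstack([a,b]))
a=cv2.imread('pics/top0.png')[190:290,120:440]
cv2.imwrite('pics/crop2.png',cv2.resize(a,(800,250),interpolation=cv2.INTER_CUBIC))
E
```

```text
(no output)
```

View pics/crop1.png

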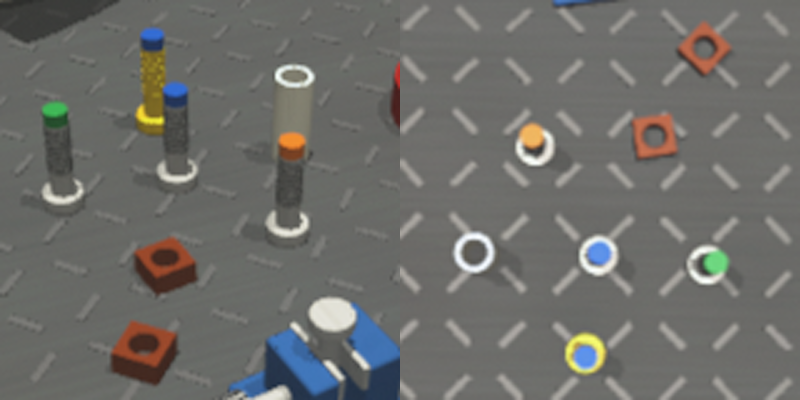

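View pics/crop2.png

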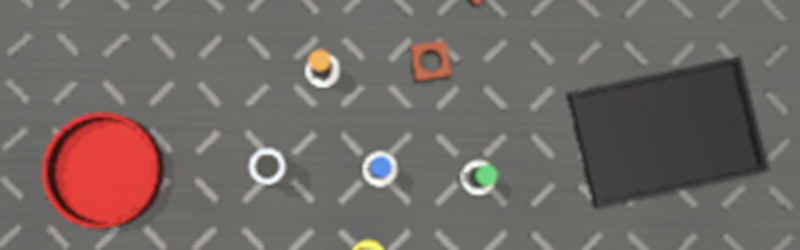

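```bash
cat > meas.py <<'E'
from h import *
def blob(d,lo,hi,box,lab=False):
    hsv=cv2.cvtColor(d['img'],cv2.COLOR_RGB2HSV)
    m=cv2.inRange(hsv,np.array(lo),np.array(hi)); x0,y0,x1,y1=box
    mm=np.zeros_like(m);mm[y0:y1,x0:x1]=m[y0:y1,x0:x1]
    n,l,s,c=cv2.connectedComponentsWithStats(mm)
    if n<2: return None
    k=1+np.argmax(s[1:,4]); return c[k],s[k],(l==k)
E
python3 - <<'E'
from meas import *
t=load('top0');s=load('scene0')
C={'blue':((105,120,80),(125,255,255),(262,247,282,267),(243,140,260,160)),
'green':((55,80,60),(80,255,255),(300,250,325,272),(193,148,213,165)),
'orange':((3,130,150),(20,255,255),(238,205,260,225),(286,160,306,178))}
for n,(lo,hi,b1,b2) in C.items():
    a=blob(t,lo,hi,b1);b=blob(s,lo,hi,b2)
    print(n,a[0],a[1],b[0],b[1],'top@.096',onz(t,a[0],.096),'tri',tri([(t,a[0]),(s,b[0])]))
# white heads / spacer
for n,b1 in [('spacer',(217,247,237,267)),('bluehead',(262,247,282,267))]:
    a=blob(t,(0,0,170),(179,80,255),b1); print(n,a[0],a[1],onz(t,a[0],.084),onz(t,a[0],.014))
# nut
for n,b1 in [('nut',(280,203,305,227)),('nut2',(298,170,322,195))]:
    a=blob(t,(0,100,60),(15,255,255),b1)
    c=cv2.findContours(a[2].astype(np.uint8),0,2)[0][0]; r=cv2.minAreaRect(c); print(n,a[0],r,onz(t,r[0],.02))
a=blob(s,(0,100,40),(15,255,255),(230,203,262,230));print('nut scene',a[0],a[1],proj(s,[onz(t,(292.5,214.5),.02),onz(t,(292.5,214.5),0)]))
a=blob(t,(0,150,60),(15,255,255),(130,230,195,285)); b=blob(t,(170,150,60),(179,255,255),(130,230,195,285))
m=a[2]|b[2] if b else a[2]
c=max(cv2.findContours(m.astype(np.uint8),0,2)[0],key=cv2.contourArea); e=cv2.fitEllipse(c);print('pot',e,cv2.minEnclosingCircle(c),onz(t,e[0],.04),onz(t,e[0],.02))
g=cv2.cvtColor(t['img'],cv2.COLOR_RGB2GRAY); m=np.zeros_like(g); m[205:280,338:435]=(g[205:280,338:435]<58)
m=cv2.morphologyEx(m,cv2.MORPH_OPEN,np.ones((3,3)))
c=max(cv2.findContours(m,0,2)[0],key=cv2.contourArea); r=cv2.minAreaRect(c);print('tray',r,onz(t,r[0],.02))
bp=cv2.boxPoints(r);W=[onz(t,p,.02) for p in bp];print(np.array(W).round(4),[np.linalg.norm(W[i]-W[i-1]) for i in range(4)])
E
```

```text
blue [271.76086957 256.43478261] [268 253   8   8  46] [249.85714286 147.19480519] [245 143  10  10  77] top@.096 [ 0.45769342 -0.00411335  0.096     ] tri [ 0.45787262 -0.00399211  0.09218649]
green [313.96666667 259.7       ] [310 256   9   8  60] [201.74444444 155.3       ] [197 150  10  11  90] top@.096 [ 0.45138822 -0.10380191  0.096     ] tri [ 0.45148602 -0.10413927  0.09245916]
orange [247.52830189 213.9245283 ] [244 210   8   9  53] [296.37288136 165.91525424] [291 163  11   7  59] top@.096 [0.55770073 0.05509498 0.096     ] tri [0.55779882 0.05549621 0.0967064 ]
spacer [226.47959184 256.08163265] [220 249  14  15  98] [0.45744124 0.10340464 0.084     ] [0.45962889 0.10926808 0.014     ]
bluehead [271.61616162 257.37373737] [265 250  14  15  99] [ 0.45584589 -0.00393717  0.084     ] [ 0.45793485 -0.00471312  0.014     ]
nut [291.70322581 214.01935484] ((291.7461853027344, 213.96926879882812), (14.263994216918945, 14.388029098510742), 82.87498474121094) [ 0.56855871 -0.05439406  0.02      ]
nut2 [309.86363636 182.19480519] ((309.7470703125, 182.21180725097656), (13.775084495544434, 14.317410469055176), 40.60129928588867) [ 0.65171311 -0.10010861  0.02      ]
nut scene [245.79575597 215.61803714] [234 205  24  22 377] [[244.35940271 212.27236636]
 [244.49127397 220.72066835]]
pot ((160.15518188476562, 257.82159423828125), (45.00262451171875, 46.90986251831055), 73.11223602294922) ((160.29751586914062, 258.1405029296875), 23.79903793334961) [0.45233195 0.26982049 0.04      ] [0.45284669 0.27426394 0.02      ]
tray ((418.3692321777344, 235.40284729003906), (45.1471061706543, 4.377285003662109), 75.25643920898438) [ 0.51857185 -0.37807103  0.02      ]
[[ 0.5729 -0.3593  0.02  ]
 [ 0.576  -0.3703  0.02  ]
 [ 0.4648 -0.3966  0.02  ]
 [ 0.4619 -0.3857  0.02  ]] [np.float64(0.11413346483959688), np.float64(0.011427500700227963), np.float64(0.11419877207738678), np.float64(0.011286685115764146)]
```

```bash
cat > fit.py <<'E'
from meas import *
from scipy.optimize import minimize
S=8
def cost(p,pts,views):
    c,s=np.cos(p[2]),np.sin(p[2]); W=pts@np.array([[c,s,0],[-s,c,0],[0,0,1]])+[p[0],p[1],0]; t=0
    for d,m in views:
        h=cv2.convexHull(proj(d,W).astype(np.float32)); r=np.zeros(m.shape,np.uint8)
        cv2.fillConvexPoly(r,np.round(((h+.5)*S-.5)*16).astype(np.int32),1,shift=4)
        t+=1-(r&m).sum()/(r|m).sum()
    return t
def fit(pts,views,p0,yaw=False):
    V=[]
    for d,m,(x0,y0,x1,y1) in views:
        d=dict(d);K=d['camera_matrix'].copy();K[0,2]-=x0;K[1,2]-=y0;d['camera_matrix']=K
        mm=cv2.resize(m[y0:y1,x0:x1].astype(np.float32),None,fx=S,fy=S,interpolation=cv2.INTER_LINEAR)>.5
        V.append((d,mm.astype(np.uint8)))
    n=3 if yaw else 2
    f=lambda q:cost(np.r_[q,[0]*(3-n)],pts,V)
    sim=np.vstack([p0[:n]]+[np.array(p0[:n])+v for v in np.diag([.008,.008,.1][:n])])
    r=minimize(f,p0[:n],method='Nelder-Mead',options=dict(initial_simplex=sim,xatol=1e-4,fatol=1e-5))
    return r.x,r.fun
def hull(m):
    c=np.vstack(cv2.findContours(m.astype(np.uint8),0,2)[0]); o=np.zeros(m.shape,np.uint8); cv2.fillConvexPoly(o,cv2.convexHull(c),1); return o>0
def cyl(r,z0,z1): a=np.linspace(0,2*np.pi,48,endpoint=False); return np.vstack([np.c_[r*np.cos(a),r*np.sin(a),0*a+z] for z in(z0,z1)])
def box(x,y,z): return np.array([[i*x/2,j*y/2,k] for i in(-1,1) for j in(-1,1) for k in(0,z)])
def mask(d,f,b):
    hsv=cv2.cvtColor(d['img'],cv2.COLOR_RGB2HSV).astype(int); m=f(hsv); o=np.zeros(m.shape,bool); x0,y0,x1,y1=b; o[y0:y1,x0:x1]=m[y0:y1,x0:x1]
    n,l,s,_=cv2.connectedComponentsWithStats(o.astype(np.uint8)); return l==1+np.argmax(s[1:,4])
E
python3 - <<'E'
from fit import *
t=load('top0');s=load('scene0')
red=lambda h:((h[...,0]<12)|(h[...,0]>168))&(h[...,1]>130)&(h[...,2]>50)
bt,bs=(125,225,200,292),(325,120,400,175)
mt,ms=hull(mask(t,red,bt)),hull(mask(s,red,bs))
P=cyl(.057,0,.04)
print('pot t',fit(P,[(t,mt,bt)],[.452,.273]),'s',fit(P,[(s,ms,bs)],[.452,.273]),'both',fit(P,[(t,mt,bt),(s,ms,bs)],[.452,.273]))
bt,bs=(278,200,306,228),(225,198,268,235)
mt,ms=hull(mask(t,lambda h:red(h),bt)),hull(mask(s,lambda h:((h[...,0]<12)|(h[...,0]>168))&(h[...,1]>130),bs))
P=box(.036,.036,.02)
for v in([(t,mt,bt)],[(s,ms,bs)],[(t,mt,bt),(s,ms,bs)]): print('nut',fit(P,v,[.568,-.054,.12],True))
bt,bs=(335,200,440,285),(50,180,180,268)
blk=lambda h:h[...,2]<58
mt,ms=hull(cv2.morphologyEx(mask(t,blk,bt).astype(np.uint8),2,np.ones((3,3)))),hull(cv2.morphologyEx(mask(s,lambda h:h[...,2]<45,bs).astype(np.uint8),2,np.ones((3,3))))
P=box(.12,.18,.02)
for v in([(t,mt,bt)],[(s,ms,bs)],[(t,mt,bt),(s,ms,bs)]): print('tray',fit(P,v,[.49,-.28,.22],True))
print(mt.sum(),ms.sum())
o=t['img'].copy()
def dr(img,d,p,pts):
    c,s_=np.cos(p[2]),np.sin(p[2]); q=proj(d,pts@np.array([[c,s_,0],[-s_,c,0],[0,0,1]])+[p[0],p[1],0]); cv2.polylines(img,[cv2.convexHull(q.astype(np.float32)).astype(np.int32)],True,(0,255,0))
E
```

```text
pot t (array([0.453384  , 0.27263336]), np.float64(0.027463263926331027)) s (array([0.44954342, 0.27508455]), np.float64(0.024551046380090535)) both (array([0.45243077, 0.27318485]), np.float64(0.08656776509714337))
nut (array([ 0.56931679, -0.05472182,  0.15638321]), np.float64(0.10652282631992571))
nut (array([ 0.5651514 , -0.05276377,  0.09327137]), np.float64(0.21263345195729533))
nut (array([ 0.56844386, -0.05418657,  0.18378743]), np.float64(0.36277997406488993))
tray (array([ 0.51023108, -0.30362643,  0.11612749]), np.float64(0.8721984838042729))
tray (array([ 0.49987836, -0.29865339,  0.22215972]), np.float64(0.02330445941610526))
tray (array([ 0.49987761, -0.29867242,  0.22222219]), np.float64(0.8959184263125343))
435 4763
```

Call:
servo_tool(commands="0 0 0 0 0 0.9 0; 0 0 0 0 0 0.9 0; 0 0 0 0 0 0.9 0; 0 0 0 0 0 0.9 0; 0 0 0 0 0 0.9 0", squeeze=50)

```text
t: 0.78
ee_pos: [0.1931, -0.4609, 0.2309]
orientation: [0.708, -0.707, -0.0, -0.0]
force: [0.1, 0.2, 0.3]
finger_gap: 0.0853
```

Call:
servo_tool(commands="-0.9 -0.4 0 0 0 0 0; -0.9 -0.4 0 0 0 0 0; -0.9 -0.4 0 0 0 0 0; -0.9 -0.4 0 0 0 0 0; -0.9 -0.4 0 0 0 0 0; -0.9 -0.4 0 0 0 0 0; -0.9 -0.4 0 0 0 0 0; -0.9 -0.4 0 0 0 0 0")

```text
t: 1.78
ee_pos: [0.3839, -0.0265, 0.2314]
orientation: [0.709, -0.706, 0.0, -0.0]
force: [1.7, -0.6, -0.2]
finger_gap: 0.0852
```

```bash
cat >> h.py <<'E'
def go(x,y,z,yaw,s=None):
    s=s or observe(); r=R.from_quat(s['orientation']); M=r.as_matrix()
    d=M.T@(np.array([x,y,z])-s['ee_pos'])
    a=np.deg2rad(yaw); T=np.array([[np.cos(a),np.sin(a),0],[np.sin(a),-np.cos(a),0],[0,0,-1]])
    rv=R.from_matrix(M.T@T).as_rotvec()
    print('t',round(s['t'],2),'pos',s['ee_pos'].round(4),'yaw',np.rad2deg(np.arctan2(M[1,0],M[0,0])).round(2),'gap',round(s['finger_gap'],4),'F',s['force'].round(1))
    print(' shift units',(d/.06).round(3),'turn units',(np.rad2deg(rv)/5).round(3))
E
python3 - <<'E'
from h import *
snap('wrist','w1'); go(.458,-.004,.2,-90)
E
```

```text
t 1.82 pos [ 0.3864 -0.0202  0.2314] yaw -89.25 gap 0.0851 F [2.4 3.3 0.8]
 shift units [-0.251 -1.195  0.527] turn units [-0.032  0.061  0.15 ]
```

View pics/w1.png

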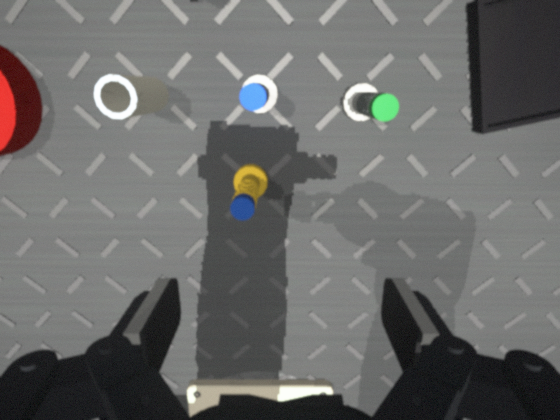

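The wrist view shows the blue tip at (253,97), the spacer top at (117,97) and the green tip at (385,107). The yellow decoy's tip is at (242,207), well clear of the blue bolt's pick spot.

```bash
python3 - <<'E'
from fit import *
w=load('w1');t=load('top0');s=load('scene0')
a=blob(w,(100,120,60),(125,255,255),(235,80,272,115)); b=blob(w,(50,80,60),(85,255,255),(365,90,402,124))
print(a[0],a[1],b[0],b[1])
print('blue',onz(w,a[0],.096),tri([(w,a[0]),(t,(271.76,256.43))]))
print('green',onz(w,b[0],.096),tri([(w,b[0]),(t,(313.97,259.7))]))
m=mask(w,lambda h:(h[...,1]<40)&(h[...,2]>190),(85,70,140,125)); c=max(cv2.findContours(m.astype(np.uint8),0,2)[0],key=cv2.contourArea)
e=cv2.fitEllipse(c);print(e,'sp',onz(w,e[0],.084),tri([(w,e[0]),(t,(226.48,256.08))]))
go(.457,-.005,.2,-90)
E
```

```text
[252.73380035  96.40805604] [240  84  27  27 571] [384.06006006 106.83483483] [369  93  30  29 666]
blue [ 0.45961863 -0.00571518  0.096     ] [ 0.4586603  -0.00419461  0.07335572]
green [ 0.45248175 -0.10455674  0.096     ] [ 0.45195269 -0.10398732  0.09700889]
((114.94222259521484, 96.32999420166016), (40.38634490966797, 47.01681900024414), 141.67364501953125) sp [0.45888848 0.10255728 0.084     ] [0.45816488 0.10376937 0.08099529]
t 1.82 pos [ 0.3864 -0.0202  0.2314] yaw -89.25 gap 0.0851 F [2.4 3.3 0.8]
 shift units [-0.235 -1.178  0.527] turn units [-0.032  0.061  0.15 ]
```

Call:
servo_tool(commands="-0.1 -0.6 0.25 0 0 0.05 0; -0.1 -0.6 0.25 0 0 0.1 0; 0 0 0 0 0 0 0; 0 0 0 0 0 0 0")

```text
t: 2.33
ee_pos: [0.4545, -0.0165, 0.201]
orientation: [-0.704, 0.71, 0.001, -0.001]
force: [-0.3, -0.5, -0.1]
finger_gap: 0.0856
```

```bash
python3 - <<'E'
from h import *
go(.4585,-.005,.051,-90)
E
```

```text
t 2.33 pos [ 0.4545 -0.0165  0.201 ] yaw -90.52 gap 0.0856 F [-0.3 -0.5 -0.1]
 shift units [-0.192 -0.07   2.499] turn units [ 0.023 -0.    -0.104]
```

Call:
servo_tool(commands="-0.19 -0.07 0 0 0 -0.1 0; 0 0 0.5 0 0 0 0; 0 0 0.5 0 0 0 0; 0 0 0.5 0 0 0 0; 0 0 0.5 0 0 0 0; 0 0 0.5 0 0 0 0; 0 0 0 0 0 0 0; 0 0 0 0 0 0 0")

```text
t: 3.32
ee_pos: [0.4606, -0.0047, 0.0527]
orientation: [-0.707, 0.707, -0.001, 0.001]
force: [0.5, -0.1, 0.9]
finger_gap: 0.0855
```

```bash
python3 - <<'E'
from h import *
go(.4585,-.005,.051,-90); snap('wrist','w2')
E
```

```text
t 3.33 pos [ 0.4606 -0.0047  0.0527] yaw -90.01 gap 0.0855 F [ 0.5 -0.1  0.9]
 shift units [0.004 0.035 0.028] turn units [-0.023  0.001 -0.002]
```

View pics/w2.png

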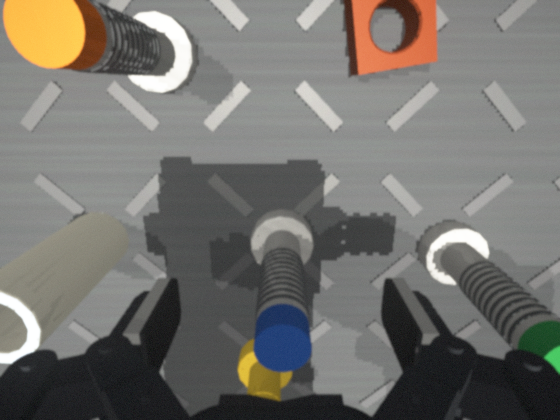

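The blue bolt stands midway between the fingers, its tip at about (283,340). Closing on it now.

Call:
servo_tool(commands="0 0.03 0.02 0 0 0 130; 0 0 0 0 0 0 255; 0 0 0 0 0 0 255; 0 0 0 0 0 0 255; 0 0 0 0 0 0 255; 0 0 0 0 0 0 255; 0 0 0 0 0 0 255", squeeze=50)

```text
t: 4.25
ee_pos: [0.4581, -0.0051, 0.0504]
orientation: [-0.707, 0.707, -0.0, 0.0]
force: [-1.7, -0.6, 4.8]
finger_gap: 0.0187
```

Call:
servo_tool(commands="0 0 -0.4 0 0 0 255; 0 0 -0.6 0 0 0 255; 0 0 -0.6 0 0 0 255; 0 0 -0.6 0 0 0 255; -0.7 0.1 -0.3 0 0 0 255; -0.8 0.2 0 0 0 0 255; -0.8 0.2 0 0 0 0 255; -0.7 0.2 0 0 0 0 255")

```text
t: 5.25
ee_pos: [0.4133, 0.0755, 0.204]
orientation: [0.749, -0.662, -0.032, -0.025]
force: [0.1, 0.2, -2.9]
finger_gap: 0.0186
```

Call:
servo_tool(commands="-0.3 0 0 0 0 0 255; 0 0 0 0 0 0 255")

```text
t: 5.5
ee_pos: [0.4148, 0.0823, 0.2067]
orientation: [0.752, -0.657, -0.033, -0.028]
force: [0.6, -0.3, -2.5]
finger_gap: 0.0187
```

```bash
python3 - <<'E'
from h import *
snap('wrist','w3');go(.4385,.297,.2,-90)
E
```

```text
t 5.55 pos [0.4149 0.082  0.2067] yaw -82.35 gap 0.0191 F [ 1.  -0.7 -3.1]
 shift units [-3.477 -0.867  0.415] turn units [0.075 0.994 1.53 ]
```

View pics/w3.png

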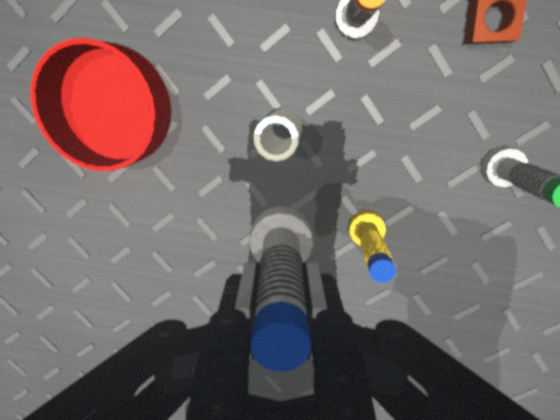

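The arm tilted because joint 6 ran into its 3.14 limit. I'll switch to tool yaw 0 (jaws along x), which leaves room. In this wrist view the pot is at about (103,105).

Call:
servo_tool(commands="0 0 0 0 0 -1 255; 0 0 0 0 0 -1 255; 0 0 0 0 0 -1 255; 0 0 0 0 0 -1 255; 0 0 0 0 0 -1 255; 0 0 0 0 0 -1 255; 0 0 0 0 0 -1 255; 0 0 0 0 0 -1 255")

```text
t: 6.55
ee_pos: [0.4151, 0.0814, 0.2066]
orientation: [0.932, -0.36, -0.021, -0.038]
force: [0.1, -0.1, -3.4]
finger_gap: 0.0189
```

Call:
servo_tool(commands="0 0 0 0 0 -1 255; 0 0 0 0 0 -1 255; 0 0 0 0 0 -1 255; 0 0 0 0 0 -1 255; 0 0 0 0 0 -1 255; 0 0 0 0 0 -1 255; 0 0 0 0 0 -1 255; 0 0 0 0 0 -1 255")

```text
t: 7.55
ee_pos: [0.4151, 0.0814, 0.2066]
orientation: [0.999, -0.02, -0.007, -0.043]
force: [0.2, 0.2, -2.8]
finger_gap: 0.0187
```

```bash
python3 - <<'E'
from fit import *
go(.42,.1,.2,0); print(observe()['joint_positions'])
w=load('w3');t=load('top0');s=load('scene0')
red=lambda h:((h[...,0]<12)|(h[...,0]>168))&(h[...,1]>130)&(h[...,2]>50)
bw=(20,25,185,185);mw=hull(mask(w,red,bw));bt=(125,225,200,292);mt=hull(mask(t,red,bt));P=cyl(.057,0,.04)
print('pot w',fit(P,[(w,mw,bw)],[.452,.273]),fit(P,[(w,mw,bw),(t,mt,bt)],[.452,.273]))
E
```

```text
t 7.55 pos [0.4151 0.0814 0.2066] yaw -2.22 gap 0.0187 F [ 0.2  0.2 -2.8]
 shift units [ 0.072 -0.303  0.135] turn units [-0.983  0.164 -0.451]
[ 0.13126767  0.10223194 -0.23259075  1.23718766  0.08692982  1.74142231]
pot w (array([0.45404148, 0.2707159 ]), np.float64(0.022052358782844617)) (array([0.45364367, 0.27206113]), np.float64(0.05438739354109401))
```

Call:
servo_tool(commands="0 0 0 -0.98 0.16 -0.45 255; 0.05 -0.5 0 0 0 0 255; 0.05 -0.6 0 0 0 0 255; 0.05 -0.6 0 0 0 0 255; 0.05 -0.6 0 0 0 0 255; 0.04 -0.6 0 0 0 0 255; 0 0 0 0 0 0 255; 0 0 0 0 0 0 255")

```text
t: 8.55
ee_pos: [0.4293, 0.2553, 0.2064]
orientation: [1.0, -0.001, -0.001, 0.0]
force: [0.8, 0.1, -2.8]
finger_gap: 0.0187
```

```bash
python3 - <<'E'
from h import *
snap('wrist','w4');go(.4293,.258,.057,0)
E
```

```text
t 8.6 pos [0.4293 0.255  0.2065] yaw -0.17 gap 0.0184 F [ 1.1  0.  -3.5]
 shift units [ 0.003 -0.051  2.492] turn units [ 0.003  0.016 -0.034]
```

View pics/w4.png

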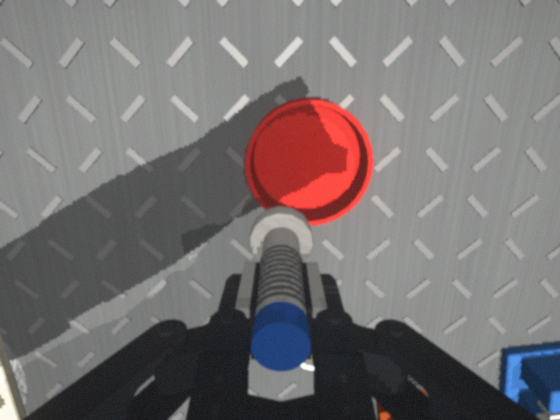

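```bash
python3 - <<'E'
from fit import *
w=load('w4')
red=lambda h:((h[...,0]<12)|(h[...,0]>168))&(h[...,1]>130)&(h[...,2]>50)
bw=(220,70,400,240);mw=hull(mask(w,red,bw));P=cyl(.057,0,.04)
print('pot w',fit(P,[(w,mw,bw)],[.452,.273]))
# held head: bottom centre, predicted at TCP axis
s=observe()['ee_pos']; print(proj(w,[[s[0],s[1],s[2]-.0495],[s[0],s[1],s[2]+.046]]))
E
```

```text
pot w (array([0.45403347, 0.27072902]), np.float64(0.026663134120084253))
[[280.44605889 235.83566073]
 [279.76566629 351.1036757 ]]
```

Call:
servo_tool(commands="0 -0.045 0 0 0 0 255; 0 0 0.5 0 0 0 255; 0 0 0.5 0 0 0 255; 0 0 0.5 0 0 0 255; 0 0 0.4 0 0 0 255; 0 0 0.3 0 0 0 255; 0 0 0.15 0 0 0 255; 0 0 0 0 0 0 255")

```text
t: 9.6
ee_pos: [0.4291, 0.2582, 0.0657]
orientation: [1.0, -0.001, -0.001, -0.0]
force: [-0.9, 0.1, -3.5]
finger_gap: 0.019
```

```bash
python3 - <<'E'
from h import *
go(.4295,.2575,.0555,0)
E
```

```text
t 9.6 pos [0.4291 0.2582 0.0657] yaw -0.15 gap 0.019 F [-0.9  0.1 -3.5]
 shift units [0.007 0.012 0.169] turn units [-0.003  0.016 -0.029]
```

Call:
servo_tool(commands="0 0 0.08 0 0 0 255; 0 0 0.06 0 0 0 255; 0 0 0.03 0 0 0 255; 0 0 0 0 0 0 255")

```text
t: 10.1
ee_pos: [0.4292, 0.2587, 0.0556]
orientation: [1.0, -0.001, -0.0, -0.0]
force: [0.4, -0.2, -3.5]
finger_gap: 0.0191
```

Call:
servo_tool(commands="0 0 0.02 0 0 0 255; 0 0 0.02 0 0 0 255; 0 0 0 0 0 0 255")

```text
t: 10.48
ee_pos: [0.4295, 0.2589, 0.0554]
orientation: [1.0, -0.001, 0.0, -0.001]
force: [-3.3, -1.8, 11.2]
finger_gap: 0.0187
```

Call:
servo_tool(commands="0 0 0 0 0 0 200; 0 0 0 0 0 0 150; 0 0 0 0 0 0 80; 0 0 0 0 0 0 60; 0 0 -0.3 0 0 0 60; 0 0 -0.6 0 0 0 60; 0 0 -0.7 0 0 0 60; 0 0 -0.7 0 0 0 60")

```text
t: 11.48
ee_pos: [0.4291, 0.2585, 0.1922]
orientation: [1.0, -0.001, -0.001, -0.0]
force: [-0.1, 0.7, 0.3]
finger_gap: 0.0649
```

```bash
python3 - <<'E'
from h import *
go(.5577,.0552,.2,60)
snap('wrist','w5')
E
```

```text
t 11.47 pos [0.4291 0.2585 0.1922] yaw -0.11 gap 0.0649 F [-0.1  0.7  0.3]
 shift units [ 2.149  3.384 -0.133] turn units [-1.1000e-02  1.0000e-02 -1.2022e+01]
```

View pics/w5.png

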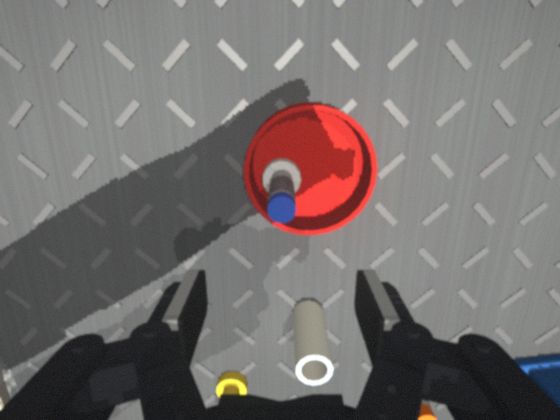

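The blue bolt stands upright in the pot, head at (282,178). The spacer is next, since it can also be placed at yaw 0.

Call:
servo_tool(commands="0.08 0.5 0 0 0 0 60; 0.1 0.7 0 0 0 0 60; 0.1 0.7 0 0 0 0 60; 0.1 0.5 0 0 0 0 60; 0.1 0.19 0 0 0 0 60; 0 0 0 0 0 0 60; 0 0 0 0 0 0 60")

```text
t: 12.4
ee_pos: [0.4578, 0.104, 0.191]
orientation: [1.0, -0.0, -0.0, -0.001]
force: [-0.2, 0.9, 0.6]
finger_gap: 0.0653
```

```bash
python3 - <<'E'
from h import *
go(.458,.103,.046,0)
snap('wrist','w6')
E
```

```text
t 12.4 pos [0.4578 0.104  0.191 ] yaw -0.05 gap 0.0653 F [-0.2  0.9  0.6]
 shift units [0.006 0.02  2.416] turn units [-0.013  0.011 -0.01 ]
```

View pics/w6.png

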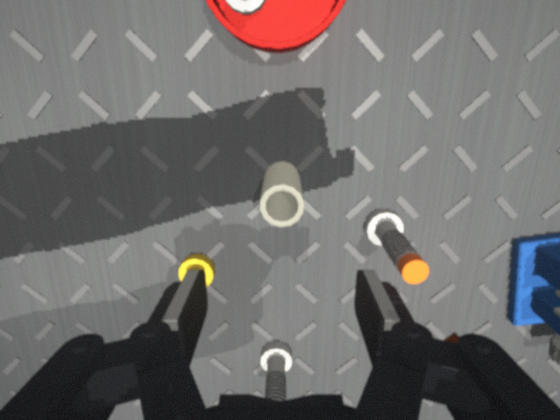

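The spacer top is at (282,206) and the orange tip at (414,270). Checking both positions before descending.

```bash
python3 - <<'E'
from meas import *
w=load('w6');t=load('top0')
print(onz(w,(282,206),.084)); a=blob(w,(3,130,150),(20,255,255),(395,250,435,292));print(a[0],onz(w,a[0],.096),tri([(w,a[0]),(t,(247.5,213.9))]))
E
```

```text
[0.45883197 0.10265836 0.084     ]
[414.69557196 270.88191882] [0.55874801 0.05504489 0.096     ] [0.55803765 0.05531744 0.09676465]
```

Call:
servo_tool(commands="0.01 0.02 0.5 0 0 0 60; 0 0 0.6 0 0 0 60; 0 0 0.6 0 0 0 60; 0 0 0.4 0 0 0 60; 0 0 0.25 0 0 0 60; 0 0 0.07 0 0 0 60; 0 0 0 0 0 0 60")

```text
t: 13.32
ee_pos: [0.4584, 0.1027, 0.0461]
orientation: [1.0, -0.0, -0.0, -0.0]
force: [0.8, -0.4, 0.5]
finger_gap: 0.0651
```

Call:
servo_tool(commands="0 0 0 0 0 0 120; 0 0 0 0 0 0 255; 0 0 0 0 0 0 255; 0 0 0 0 0 0 255; 0 0 0 0 0 0 255", squeeze=40)

```text
t: 13.95
ee_pos: [0.459, 0.1023, 0.0468]
orientation: [1.0, -0.001, 0.001, -0.001]
force: [-0.2, 0.3, 5.8]
finger_gap: 0.0332
```

Call:
servo_tool(commands="0 0 -0.4 0 0 0 255; 0 0 -0.6 0 0 0 255; 0 0 -0.7 0 0 0 255; 0 -0.4 -0.7 0 0 0 255; -0.02 -0.7 0 0 0 0 255; -0.02 -0.7 0 0 0 0 255; -0.02 -0.7 0 0 0 0 255; -0.02 -0.6 0 0 0 0 255")

```text
t: 14.95
ee_pos: [0.4536, 0.2892, 0.1897]
orientation: [1.0, -0.001, -0.001, -0.0]
force: [0.7, -0.1, -0.0]
finger_gap: 0.0328
```

Call:
servo_tool(commands="0 -0.18 0 0 0 0 255; 0 0 0 0 0 0 255; 0 0 0 0 0 0 255")

```text
t: 15.32
ee_pos: [0.4539, 0.2975, 0.1899]
orientation: [1.0, -0.002, -0.001, 0.0]
force: [-0.6, -1.3, -0.7]
finger_gap: 0.0332
```

```bash
python3 - <<'E'
from h import *
go(.4537,.2995,.0515,0);snap('wrist','w7')
E
```

```text
t 15.32 pos [0.4539 0.2975 0.1899] yaw -0.18 gap 0.0332 F [-0.6 -1.3 -0.7]
 shift units [-1.000e-03 -3.300e-02  2.307e+00] turn units [ 0.003  0.014 -0.035]
```

View pics/w7.png

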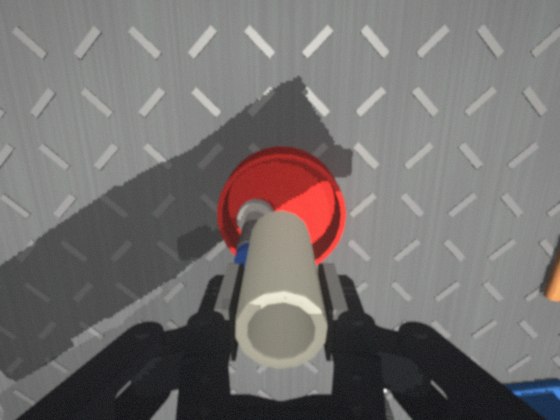

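Call:
servo_tool(commands="0 -0.03 0.4 0 0 0 255; 0 0 0.6 0 0 0 255; 0 0 0.5 0 0 0 255; 0 0 0.4 0 0 0 255; 0 0 0.25 0 0 0 255; 0 0 0.1 0 0 0 255; 0 0 0.02 0 0 0 255; 0 0 0 0 0 0 255")

```text
t: 16.38
ee_pos: [0.4546, 0.301, 0.0548]
orientation: [1.0, -0.001, 0.0, -0.001]
force: [0.3, 0.1, -0.6]
finger_gap: 0.0329
```

```bash
python3 - <<'E'
from h import *
go(.4537,.2995,.0515,0)
E
```

```text
t 16.38 pos [0.4546 0.301  0.0548] yaw -0.11 gap 0.0329 F [ 0.3  0.1 -0.6]
 shift units [-0.014  0.025  0.054] turn units [-0.018 -0.009 -0.023]
```

Call:
servo_tool(commands="-0.02 0.03 0.03 0 0 0 255; 0 0 0.02 0 0 0 255; 0 0 0.01 0 0 0 255; 0 0 0 0 0 0 255; 0 0 0 0 0 0 255")

```text
t: 17.0
ee_pos: [0.4528, 0.2991, 0.0518]
orientation: [1.0, -0.001, 0.0, -0.001]
force: [-1.9, -1.3, 7.5]
finger_gap: 0.0334
```

Contact at 7.5 N. Releasing part way and lifting.

Call:
servo_tool(commands="0 0 0 0 0 0 120; 0 0 0 0 0 0 80; 0 0 0 0 0 0 60; 0 0 0 0 0 0 60; 0 0 -0.3 0 0 0 60; 0 0 -0.6 0 0 0 60; 0 0 -0.7 0 0 0 60; 0 0 -0.7 0 0 0 60")

```text
t: 18.0
ee_pos: [0.4526, 0.2986, 0.1893]
orientation: [1.0, -0.001, -0.001, -0.0]
force: [0.2, 0.1, -0.2]
finger_gap: 0.065
```

```bash
python3 - <<'E'
from h import *
go(.558,.0552,.2,0);snap('wrist','w8')
E
```

```text
t 18.0 pos [0.4526 0.2986 0.1893] yaw -0.11 gap 0.065 F [ 0.2  0.1 -0.2]
 shift units [ 1.764  4.054 -0.181] turn units [-0.004  0.012 -0.022]
```

View pics/w8.png

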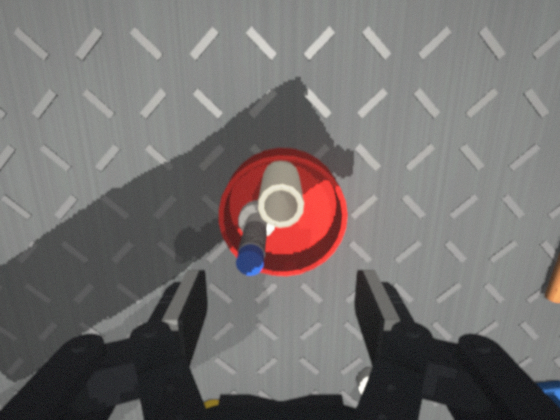

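Blue bolt and spacer both stand in the pot, tops at (250,261) and (282,206). On to the orange bolt.

Call:
servo_tool(commands="0.2 0.45 0 0 0 0 60; 0.25 0.6 0 0 0 0 60; 0.25 0.6 0 0 0 0 60; 0.3 0.6 0 0 0 0 60; 0.26 0.6 0 0 0 0 60; 0.25 0.6 0 0 0 0 60; 0.2 0.5 0 0 0 0 60; 0.05 0.1 0 0 0 -1 60")

```text
t: 19.05
ee_pos: [0.5585, 0.0534, 0.1876]
orientation: [0.999, 0.042, -0.0, -0.0]
force: [0.1, 0.2, -0.0]
finger_gap: 0.065
```

Call:
servo_tool(commands="0 0 0 0 0 -1 60; 0 0 0 0 0 -1 60; 0 0 0 0 0 -1 60; 0 0 0 0 0 -1 60; 0 0 0 0 0 -1 60; 0 0 0 0 0 -1 60; 0 0 0 0 0 -1 60; 0 0 0 0 0 -1 60")

```text
t: 20.05
ee_pos: [0.5578, 0.0556, 0.1877]
orientation: [0.924, 0.383, -0.0, -0.0]
force: [-0.5, -0.0, -0.1]
finger_gap: 0.0653
```

Call:
servo_tool(commands="0 0 0 0 0 -1 60; 0 0 0 0 0 -1 60; 0 0 0 0 0 -1 60; 0 0 0 0 0 0 60; 0 0 0 0 0 0 60")

```text
t: 20.68
ee_pos: [0.5579, 0.0556, 0.1879]
orientation: [0.867, 0.499, -0.0, -0.0]
force: [0.0, -0.8, 0.3]
finger_gap: 0.0649
```

```bash
python3 - <<'E'
from h import *
go(.5583,.0552,.051,60);snap('wrist','w9')
E
```

```text
t 20.68 pos [0.5579 0.0556 0.1879] yaw 59.82 gap 0.0649 F [ 0.  -0.8  0.3]
 shift units [-2.000e-03  1.200e-02  2.281e+00] turn units [-0.012 -0.001 -0.035]
```

View pics/w9.png

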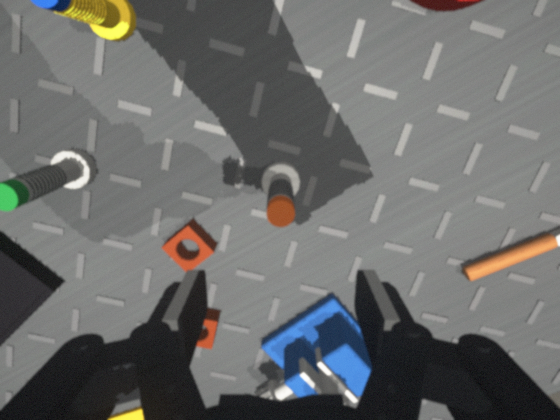

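Call:
servo_tool(commands="0 0.01 0.45 0 0 0 60; 0 0 0.6 0 0 0 60; 0 0 0.5 0 0 0 60; 0 0 0.4 0 0 0 60; 0 0 0.25 0 0 0 60; 0 0 0.07 0 0 0 60; 0 0 0 0 0 0 60")

```text
t: 21.6
ee_pos: [0.5588, 0.0554, 0.0523]
orientation: [0.867, 0.499, 0.0, -0.0]
force: [0.3, 0.0, 0.4]
finger_gap: 0.065
```

Call:
servo_tool(commands="0 0 0 0 0 0 120; 0 0 0 0 0 0 255; 0 0 0 0 0 0 255; 0 0 0 0 0 0 255; 0 0 0 0 0 0 255; 0 0 0 0 0 0 255", squeeze=50)

```text
t: 22.35
ee_pos: [0.5588, 0.0552, 0.0526]
orientation: [0.867, 0.499, 0.0, -0.0]
force: [-1.0, -1.4, 5.5]
finger_gap: 0.0189
```

```bash
python3 - <<'E'
from h import *
go(.4779,.2575,.19,60)
E
```

```text
t 22.35 pos [0.5588 0.0552 0.0526] yaw 59.88 gap 0.0189 F [-1.  -1.4  5.5]
 shift units [ 2.242 -2.857 -2.289] turn units [ 0.003 -0.007 -0.023]
```

Call:
servo_tool(commands="0 0 -0.4 0 0 0 255; 0 0 -0.6 0 0 0 255; 0 0 -0.7 0 0 0 255; 0.1 -0.2 -0.6 0 0 0 255; 0.5 -0.6 0 0 0 0 255; 0.6 -0.7 0 0 0 0 255; 0.6 -0.7 0 0 0 0 255; 0.4 -0.6 0 0 0 0 255")

```text
t: 23.35
ee_pos: [0.4779, 0.2556, 0.1888]
orientation: [0.866, 0.5, -0.001, -0.001]
force: [-0.0, -0.1, -3.0]
finger_gap: 0.0189
```

Call:
servo_tool(commands="0 0 0 0 0 0 255; 0 0 0 0 0 0 255")

```text
t: 23.6
ee_pos: [0.4788, 0.2535, 0.1891]
orientation: [0.866, 0.499, -0.001, -0.0]
force: [-0.5, -0.2, -3.3]
finger_gap: 0.0187
```

```bash
python3 - <<'E'
from h import *
go(.4779,.2575,.0575,60);snap('wrist','w10')
E
```

```text
t 23.6 pos [0.4788 0.2535 0.1891] yaw 59.93 gap 0.0187 F [-0.5 -0.2 -3.3]
 shift units [ 0.054 -0.044  2.194] turn units [-0.018  0.017 -0.015]
```

View pics/w10.png

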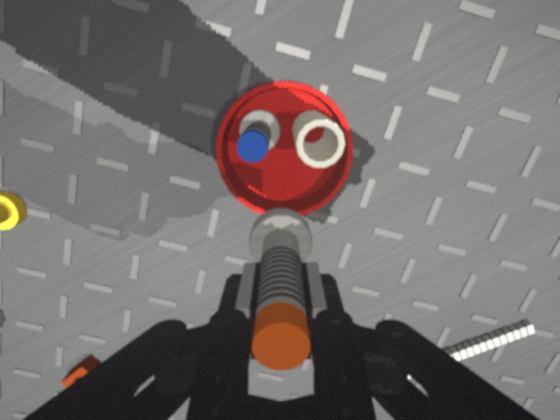

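The free slot is straight ahead of the held bolt. Blue tip at (253,147) and spacer top at (320,143) both stand clear of it.

Call:
servo_tool(commands="0.05 -0.045 0.3 0 0 0 255; 0 0 0.5 0 0 0 255; 0 0 0.5 0 0 0 255; 0 0 0.4 0 0 0 255; 0 0 0.25 0 0 0 255; 0 0 0.1 0 0 0 255; 0 0 0.05 0 0 0 255; 0 0 0 0 0 0 255")

```text
t: 24.65
ee_pos: [0.4789, 0.258, 0.0647]
orientation: [0.867, 0.499, 0.0, -0.0]
force: [0.1, -0.1, -2.8]
finger_gap: 0.0189
```

```bash
python3 - <<'E'
from h import *
go(.4779,.2575,.0575,60)
E
```

```text
t 24.65 pos [0.4789 0.258  0.0647] yaw 59.89 gap 0.0189 F [ 0.1 -0.1 -2.8]
 shift units [-0.016 -0.011  0.119] turn units [-0.003 -0.015 -0.023]
```

Call:
servo_tool(commands="-0.01 -0.01 0.06 0 0 0 255; 0 0 0.05 0 0 0 255; 0 0 0.02 0 0 0 255; 0 0 0.01 0 0 0 255; 0 0 0 0 0 0 255")

```text
t: 25.28
ee_pos: [0.4778, 0.2577, 0.0576]
orientation: [0.866, 0.499, 0.001, -0.0]
force: [-3.2, -2.4, 9.3]
finger_gap: 0.0189
```

Call:
servo_tool(commands="0 0 0 0 0 0 170; 0 0 0 0 0 0 130; 0 0 0 0 0 0 110; 0 0 0 0 0 0 110; 0 0 -0.3 0 0 0 110; 0 0 -0.6 0 0 0 110; 0 0 -0.7 0 0 0 110; 0 0 -0.6 0 0 0 60")

```text
t: 26.28
ee_pos: [0.4778, 0.2576, 0.1891]
orientation: [0.866, 0.499, 0.0, -0.0]
force: [1.4, 0.2, -0.3]
finger_gap: 0.0641
```

```bash
python3 - <<'E'
from h import *
go(.5688,-.0545,.18,8);snap('wrist','w11');snap('scene','s11'); print(observe()['joint_positions'])
E
```

```text
t 26.27 pos [0.4778 0.2576 0.1891] yaw 59.89 gap 0.0641 F [ 1.4  0.2 -0.3]
 shift units [-3.739  3.921  0.146] turn units [-1.0000e-02 -6.0000e-03  1.0378e+01]
[4.93830708e-01 3.42647837e-01 4.25209241e-02 1.26188940e+00
 8.68476989e-04 1.01937470e+00]
```

View pics/w11.png

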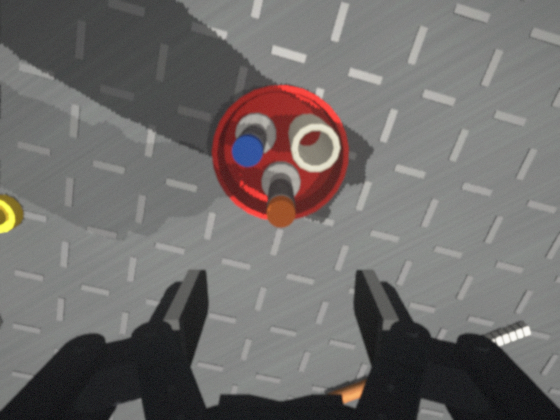

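View pics/s11.png

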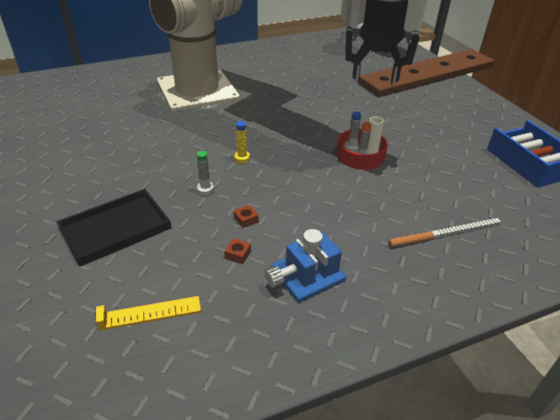

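All three pieces stand in the pot: blue (248,151), spacer (316,148), orange (281,211) in the wrist view. The scene view agrees, at about (362,140). Next is the nut nearer the base.

Call:
servo_tool(commands="-0.4 0.4 0 0 0 0 60; -0.5 0.5 0 0 0 0 60; -0.5 0.55 0 0 0 0 60; -0.5 0.55 0 0 0 0 60; -0.5 0.55 0 0 0 0 60; -0.5 0.55 0 0 0 0 60; -0.5 0.5 0 0 0 0 60; -0.3 0.3 0 0 0 0 60")

```text
t: 27.38
ee_pos: [0.5686, -0.054, 0.1861]
orientation: [0.867, 0.498, -0.001, -0.001]
force: [-0.6, 0.9, -0.1]
finger_gap: 0.0654
```

Call:
servo_tool(commands="0 0 0 0 0 1 60; 0 0 0 0 0 1 60; 0 0 0 0 0 1 60; 0 0 0 0 0 1 60; 0 0 0 0 0 1 60; 0 0 0 0 0 1 60; 0 0 0 0 0 1 60; 0 0 0 0 0 1 60")

```text
t: 28.38
ee_pos: [0.5682, -0.0519, 0.1862]
orientation: [0.985, 0.171, -0.001, -0.001]
force: [-0.1, 0.9, -0.2]
finger_gap: 0.0651
```

Call:
servo_tool(commands="0 0 0 0 0 1 60; 0 0 0 0 0 1 60; 0 0 0 0 0 0.4 60; 0 0 0 0 0 0 60; 0 0 0 0 0 0 60")

```text
t: 29.0
ee_pos: [0.5686, -0.052, 0.1871]
orientation: [0.998, 0.069, -0.001, -0.0]
force: [1.0, -0.2, -0.9]
finger_gap: 0.0652
```

```bash
python3 - <<'E'
from fit import *
go(.5688,-.0545,.1,8);w=snap('wrist','w12')
E
```

```text
t 29.0 pos [ 0.5686 -0.052   0.1871] yaw 7.93 gap 0.0652 F [ 1.  -0.2 -0.9]
 shift units [-0.002  0.043  1.452] turn units [-0.01   0.011 -0.014]
```

View pics/w12.png

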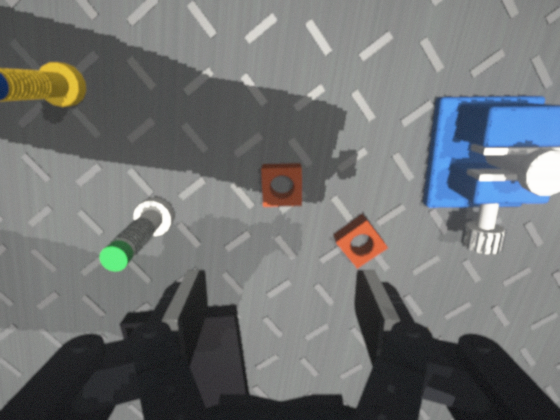

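The nut is at (282,186), square to the jaws. The look-alike is at (360,241).

```bash
python3 - <<'E'
from fit import *
w=load('w12');t=load('top0');b=(255,155,310,215)
m=hull(mask(w,lambda h:((h[...,0]<14)|(h[...,0]>168))&(h[...,1]>110),b))
r=fit(box(.036,.036,.02),[(w,m,b)],[.5688,-.0545,.12],True);print(r)
print(tri([(w,(281.5,182.5)),(t,(291.7,214))]))
go(r[0][0],r[0][1],.004,np.rad2deg(r[0][2]))
b=(150,300,250,420)
E
```

```text
(array([ 0.57000019, -0.05617768,  0.15958329]), np.float64(0.0358717308403127))
[ 0.5699321  -0.05490586  0.0071156 ]
t 29.05 pos [ 0.5687 -0.052   0.1872] yaw 7.92 gap 0.0654 F [-0.5  0.3  0. ]
 shift units [0.015 0.075 3.053] turn units [-0.009  0.009 -0.244]
```

Call:
servo_tool(commands="0.015 0.07 0.3 0 0 -0.2 60; 0 0 0.6 0 0 0 60; 0 0 0.6 0 0 0 60; 0 0 0.6 0 0 0 60; 0 0 0.4 0 0 0 60; 0 0 0.25 0 0 0 60; 0 0 0.15 0 0 0 60; 0 0 0.05 0 0 0 60")

```text
t: 30.05
ee_pos: [0.5704, -0.0559, 0.0104]
orientation: [0.997, 0.078, -0.0, -0.0]
force: [-0.6, 0.7, -0.5]
finger_gap: 0.0651
```

Call:
servo_tool(commands="0 0 0 0 0 0 60")

```text
t: 30.18
ee_pos: [0.5707, -0.056, 0.011]
orientation: [0.997, 0.078, 0.0, -0.0]
force: [0.4, 0.2, -0.3]
finger_gap: 0.0654
```

```bash
python3 - <<'E'
from h import *
go(.5698,-.0558,.005,9)
E
```

```text
t 30.18 pos [ 0.5707 -0.056   0.011 ] yaw 8.89 gap 0.0654 F [ 0.4  0.2 -0.3]
 shift units [-0.014 -0.005  0.099] turn units [-0.005 -0.007 -0.022]
```

Call:
servo_tool(commands="-0.01 0 0.1 0 0 0 60; 0 0 0 0 0 0 60; 0 0 0 0 0 0 120; 0 0 0 0 0 0 255; 0 0 0 0 0 0 255; 0 0 0 0 0 0 255; 0 0 0 0 0 0 255", squeeze=40)

```text
t: 31.05
ee_pos: [0.5699, -0.056, 0.0048]
orientation: [0.997, 0.078, 0.0, -0.0]
force: [-0.5, 0.6, 4.8]
finger_gap: 0.0346
```

Call:
servo_tool(commands="0 0 -0.3 0 0 0 255; 0 0 -0.6 0 0 0 255; 0 0 -0.7 0 0 0 255; 0 0 -0.7 0 0 0 255; 0 0 -0.4 0 0 0 255; 0 0 0 0 0 -0.76 255; 0 0 0 0 0 0 255")

```text
t: 31.92
ee_pos: [0.5691, -0.0561, 0.1659]
orientation: [0.994, 0.11, -0.001, -0.0]
force: [0.2, 0.1, -2.1]
finger_gap: 0.0349
```

```bash
python3 - <<'E'
from h import *
go(.5066,-.3277,.01,12.7)
E
```

```text
t 31.93 pos [ 0.5691 -0.0561  0.1659] yaw 12.65 gap 0.0349 F [ 0.2  0.1 -2.1]
 shift units [-2.004  4.192  2.596] turn units [-0.013  0.018 -0.011]
```

Call:
servo_tool(commands="-0.2 0.4 0 0 0 0 255; -0.3 0.6 0 0 0 0 255; -0.3 0.65 0 0 0 0 255; -0.3 0.65 0 0 0 0 255; -0.3 0.65 0 0 0 0 255; -0.3 0.65 0 0 0 0 255; -0.2 0.4 0 0 0 0 255; -0.1 0.2 0 0 0 0 255")

```text
t: 32.92
ee_pos: [0.5067, -0.3293, 0.1648]
orientation: [0.994, 0.109, -0.001, -0.001]
force: [0.6, 0.8, -1.5]
finger_gap: 0.0352
```

Call:
servo_tool(commands="0 0 0 0 0 0 255; 0 0 0 0 0 0 255")

```text
t: 33.17
ee_pos: [0.5081, -0.3271, 0.1659]
orientation: [0.994, 0.111, -0.001, -0.001]
force: [0.6, -0.5, -1.0]
finger_gap: 0.0351
```

```bash
python3 - <<'E'
from h import *
go(.5066,-.3277,.01,12.7);w=snap('wrist','w13')
im=w['img'].copy(); c,s=np.cos(.222),np.sin(.222)
P=np.array([[x,y] for x,y in((-.06,-.09),(.06,-.09),(.06,.09),(-.06,.09))])@np.array([[c,s],[-s,c]])+[.5,-.2985]
cv2.polylines(im,[proj(w,np.c_[P,[.02]*4]).astype(np.int32)],True,(0,255,0)); cv2.imwrite('pics/w13o.png',im[:,:,::-1])
E
```

```text
t 33.17 pos [ 0.5081 -0.3271  0.1659] yaw 12.74 gap 0.0351 F [ 0.6 -0.5 -1. ]
 shift units [-0.024  0.009  2.598] turn units [-0.021  0.009  0.009]
```

View pics/w13o.png

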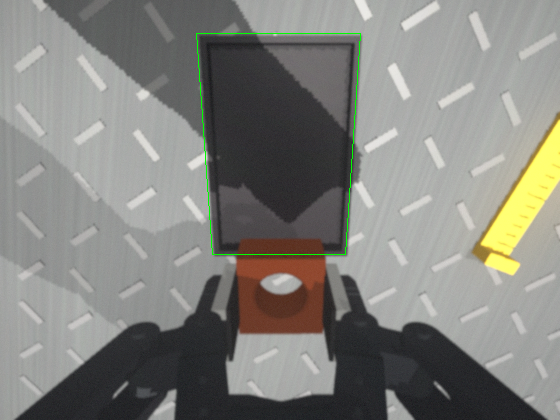

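The tray outline projected from the measurement lies on the pictured rim, corners (197,35) to (347,254). The nut is held square above it.

Call:
servo_tool(commands="-0.02 0 0.4 0 0 0 255; 0 0 0.6 0 0 0 255; 0 0 0.6 0 0 0 255; 0 0 0.5 0 0 0 255; 0 0 0.25 0 0 0 255; 0 0 0.1 0 0 0 255; 0 0 0.05 0 0 0 255; 0 0 0 0 0 0 255")

```text
t: 34.22
ee_pos: [0.5073, -0.3288, 0.0172]
orientation: [0.994, 0.111, 0.0, 0.0]
force: [-0.4, -0.2, -1.7]
finger_gap: 0.0352
```

```bash
python3 - <<'E'
from h import *
go(.5066,-.3277,.01,12.7)
E
```

```text
t 34.23 pos [ 0.5073 -0.3288  0.0172] yaw 12.7 gap 0.0352 F [-0.4 -0.2 -1.7]
 shift units [-0.008 -0.021  0.12 ] turn units [ 0.005 -0.009 -0.   ]
```

Call:
servo_tool(commands="0 0 0.06 0 0 0 255; 0 0 0.04 0 0 0 255; 0 0 0.02 0 0 0 255; 0 0 0.01 0 0 0 255; 0 0 0 0 0 0 255")

```text
t: 34.85
ee_pos: [0.5067, -0.3285, 0.0098]
orientation: [0.994, 0.11, -0.0, -0.0]
force: [-2.2, 1.0, 7.3]
finger_gap: 0.0347
```

Call:
servo_tool(commands="0 0 0 0 0 0 130; 0 0 0 0 0 0 110; 0 0 0 0 0 0 110; 0 0 -0.2 0 0 0 110; 0 0 -0.5 0 0 0 110; 0 0 -0.7 0 0 0 110; 0 0 -0.7 0 0 0 110; 0 0 -0.6 0 0 0 60")

```text
t: 35.85
ee_pos: [0.5071, -0.3288, 0.1732]
orientation: [0.994, 0.111, 0.001, 0.0]
force: [1.0, 0.3, 0.0]
finger_gap: 0.0646
```

```bash
python3 - <<'E'
from h import *
go(.452,-.104,.19,12.7);snap('wrist','w14')
E
```

```text
t 35.85 pos [ 0.5071 -0.3288  0.1732] yaw 12.69 gap 0.0646 F [1.  0.3 0. ]
 shift units [-0.072 -3.856 -0.283] turn units [ 0.01  -0.013 -0.002]
```

View pics/w14.png

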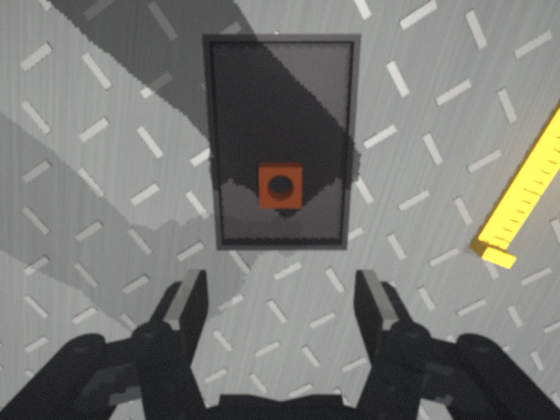

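The nut lies flat in the tray at (280,186). Now the green bolt.

Call:
servo_tool(commands="0 -0.4 -0.1 0 0 0 60; 0 -0.6 -0.1 0 0 0 60; -0.02 -0.7 0 0 0 0 60; -0.02 -0.7 0 0 0 0 60; -0.02 -0.7 0 0 0 0 60; -0.01 -0.5 0 0 0 0 60; 0 -0.25 0 0 0 0 60; 0 0 0 0 0 0 60")

```text
t: 36.9
ee_pos: [0.4521, -0.1038, 0.1831]
orientation: [0.994, 0.111, 0.0, -0.0]
force: [-0.1, 0.4, -0.7]
finger_gap: 0.0656
```

```bash
python3 - <<'E'
from meas import *
w=snap('wrist','w15');t=load('top0')
b=blob(w,(50,80,40),(85,255,255),(150,100,420,300)); print(b[0],b[1],tri([(w,b[0]),(t,(313.97,259.7))]),onz(w,b[0],.096))
go(.452,-.1043,.051,12.7)
E
```

```text
[280.08321775 212.96532594] [266 197  29  32 721] [ 0.45162737 -0.10380058  0.09562177] [ 0.45182675 -0.10361924  0.096     ]
t 36.95 pos [ 0.4524 -0.1045  0.183 ] yaw 12.71 gap 0.0652 F [0.3 0.2 0.1]
 shift units [-0.006 -0.004  2.2  ] turn units [ 0.002 -0.004  0.003]
```

View pics/w15.png

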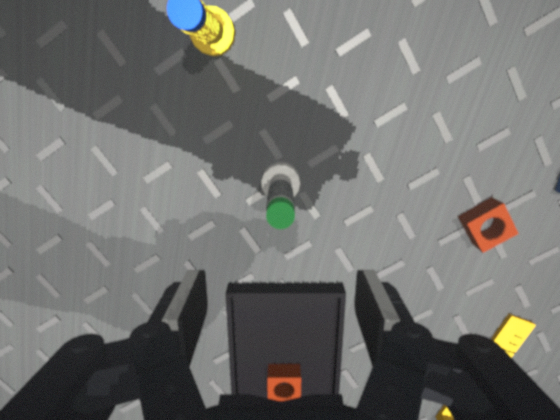

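The green tip is at (280,213), centred between the jaws.

Call:
servo_tool(commands="0 0 0.4 0 0 0 60; 0 0 0.6 0 0 0 60; 0 0 0.5 0 0 0 60; 0 0 0.4 0 0 0 60; 0 0 0.2 0 0 0 60; 0 0 0.1 0 0 0 60; 0 0 0 0 0 0 60; 0 0 0 0 0 0 60")

```text
t: 37.95
ee_pos: [0.4526, -0.1043, 0.0514]
orientation: [0.994, 0.11, 0.001, -0.0]
force: [0.7, 0.2, 0.8]
finger_gap: 0.0652
```

Call:
servo_tool(commands="0 0 0 0 0 0 120; 0 0 0 0 0 0 255; 0 0 0 0 0 0 255; 0 0 0 0 0 0 255; 0 0 0 0 0 0 255; 0 0 0 0 0 0 255", squeeze=50)

```text
t: 38.7
ee_pos: [0.4519, -0.1041, 0.0511]
orientation: [0.994, 0.111, -0.0, -0.0]
force: [-1.1, -0.2, 4.6]
finger_gap: 0.0191
```

```bash
python3 - <<'E'
from h import *
go(.491,-.2595,.19,12.7)
E
```

```text
t 38.7 pos [ 0.4519 -0.1041  0.0511] yaw 12.69 gap 0.0191 F [-1.1 -0.2  4.6]
 shift units [ 0.066  2.669 -2.317] turn units [-0.006  0.001 -0.001]
```

Call:
servo_tool(commands="0 0 -0.4 0 0 0 255; 0 0 -0.6 0 0 0 255; 0 0 -0.6 0 0 0 255; 0.01 0.3 -0.4 0 0 0 255; 0.02 0.7 0 0 0 0 255; 0.02 0.7 0 0 0 0 255; 0.01 0.6 0 0 0 0 255; 0 0.37 0 0 0 0 255")

```text
t: 39.7
ee_pos: [0.4902, -0.261, 0.169]
orientation: [0.994, 0.11, -0.001, -0.001]
force: [-0.9, 0.1, -3.4]
finger_gap: 0.0189
```

Call:
servo_tool(commands="0 0 0.3 0 0 0 255; 0 0 0.5 0 0 0 255; 0 0 0.4 0 0 0 255; 0 0 0.3 0 0 0 255; 0 0 0.15 0 0 0 255; 0 0 0 0 0 0 255; 0 0 0 0 0 0 255")

```text
t: 40.58
ee_pos: [0.4911, -0.2598, 0.0721]
orientation: [0.994, 0.111, 0.0, -0.0]
force: [-0.4, -0.7, -3.2]
finger_gap: 0.0188
```

```bash
python3 - <<'E'
from h import *
go(.491,-.2595,.0561,12.7)
E
```

```text
t 40.58 pos [ 0.4911 -0.2598  0.0721] yaw 12.69 gap 0.0188 F [-0.4 -0.7 -3.2]
 shift units [ 0.    -0.005  0.267] turn units [-0.    -0.005 -0.001]
```

Call:
servo_tool(commands="0 0 0.12 0 0 0 255; 0 0 0.08 0 0 0 255; 0 0 0.05 0 0 0 255; 0 0 0.02 0 0 0 255; 0 0 0.01 0 0 0 255; 0 0 0 0 0 0 255; 0 0 0 0 0 0 255")

```text
t: 41.45
ee_pos: [0.4903, -0.2595, 0.0561]
orientation: [0.994, 0.111, -0.0, -0.0]
force: [-2.9, 1.6, 6.8]
finger_gap: 0.0189
```

Call:
servo_tool(commands="0 0 0 0 0 0 170; 0 0 0 0 0 0 130; 0 0 0 0 0 0 110; 0 0 0 0 0 0 110; 0 0 -0.3 0 0 0 110; 0 0 -0.6 0 0 0 110; 0 0 -0.7 0 0 0 110; 0 0 -0.6 0 0 0 60")

```text
t: 42.45
ee_pos: [0.4907, -0.2597, 0.1882]
orientation: [0.994, 0.111, -0.0, -0.0]
force: [0.8, -0.7, -0.4]
finger_gap: 0.0648
```

```bash
python3 - <<'E'
from h import *
go(.4,-.3,.19,12.7)
for n in('wrist','scene','top'): snap(n,'f_'+n)
E
```

```text
t 42.45 pos [ 0.4907 -0.2597  0.1882] yaw 12.69 gap 0.0648 F [ 0.8 -0.7 -0.4]
 shift units [-1.623  0.323 -0.031] turn units [-0.004  0.    -0.001]
```

View pics/f_wrist.png

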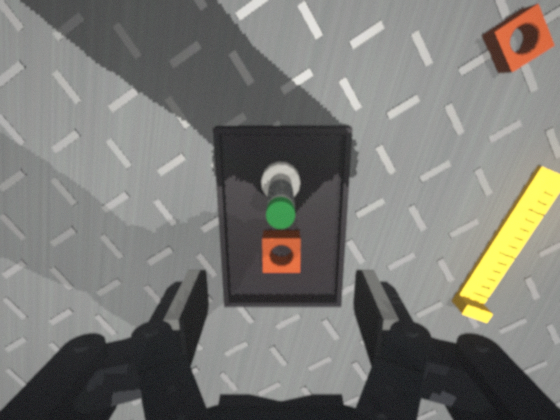

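View pics/f_scene.png

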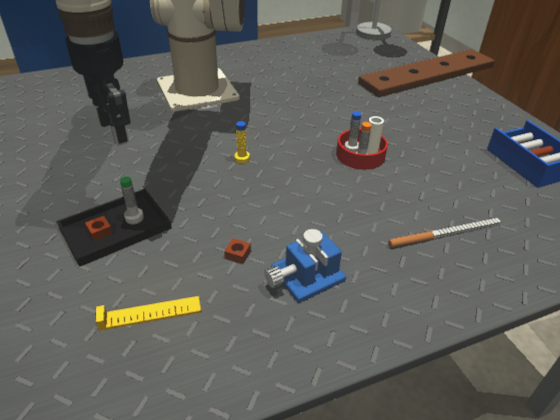

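View pics/f_top.png

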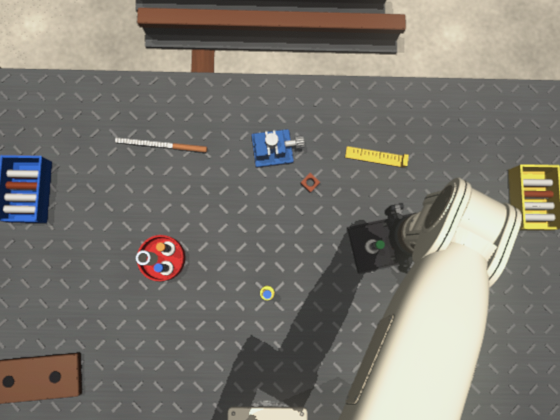

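All pieces look right. In the wrist view the green bolt's tip is at (280,213) and the nut at (281,255), both in the tray. In the top view the three tops are at (143,257), (161,247) and (158,268) in the pot. A numeric check before handing in:

```bash
python3 - <<'E'
from meas import *
t=load('f_top');s=load('f_scene');w=load('f_wrist')
pot=np.array([.4537,.2715])
for n,lo,hi,b1,b2 in(('blue',(105,110,60),(125,255,255),(150,260,170,276),(346,108,364,126)),('orange',(5,130,120),(22,255,255),(153,238,172,256),(358,118,372,134))):
    a=blob(t,lo,hi,b1);b=blob(s,lo,hi,b2);p=onz(t,a[0],.101);print(n,a[0],a[1],b[0],p,'tri',tri([(t,a[0]),(s,b[0])]),'r',np.linalg.norm(p[:2]-pot))
a=blob(w,(50,80,40),(85,255,255),(250,190,310,235));g=onz(w,a[0],.101);nu=onz(w,(281.5,255.5),.025)
R2=np.array([[np.cos(.222),np.sin(.222)],[-np.sin(.222),np.cos(.222)]])
print('green tray xy',R2@(g[:2]-[.5,-.2985]),'nut',R2@(nu[:2]-[.5,-.2985]))
a0=load('top0')['img'];df=np.abs(a0.astype(int)-t['img']).max(2);print('file/gauge/vise px changed',(df[130:160,105:215]>60).sum(),(df[140:172,340:415]>60).sum(),(df[125:170,250:305]>60).sum())
E
```

```text
blue [158.52542373 267.30508475] [154 264  10   8  59] [356.10447761 115.        ] [0.42877955 0.25901612 0.101     ] tri [0.42917709 0.26037626 0.09841982] r 0.027872499911267744
orange [159.89041096 246.23287671] [156 242   9  10  73] [366.43859649 125.19298246] [0.47771771 0.25814261 0.101     ] tri [0.47794814 0.25874847 0.09977051] r 0.027482180984696385
green tray xy [-0.00067656  0.04013329] nut [ 0.00040238 -0.03073282]
file/gauge/vise px changed 0 0 0
```

Call:
servo_tool(commands="0 0 -0.4 0 0 0 60; 0 0 0 0 0 0 60; 0 0 0 0 0 0 60; 0 0 0 0 0 0 60")

```text
t: 43.1
ee_pos: [0.4899, -0.2593, 0.2091]
orientation: [0.994, 0.111, -0.001, -0.001]
force: [0.3, 0.8, -0.2]
finger_gap: 0.0652
```

```bash
python3 -c "
from rig import hand_in
print(hand_in())"
```

```text
the job is handed in; nothing more can be done
None
```

I made up both kits and handed the job in at about 43 s on the robot clock. The hand-in reports no verdict.

**Pot:** The blue bolt, the orange bolt and the spacer stand upright 120° apart. The two bolt tips measure about 28 mm from the pot's axis. Their triangulated height is 98–100 mm, which fits standing on the floor. The spacer I checked only by its release position, about 27 mm from the axis, and by eye.

**Tray:** The green bolt is upright at tray (−1, +40) mm. The nut, the one of the two nearer the base, lies flat at (0, −31) mm.

**Left alone:** In the top view the pixels around the file, gauge and vise did not change. The yellow look-alike and the second nut were not touched.

**What disagreed or went wrong:**
- The cameras disagreed on the pot by 2–4 mm, and I used a compromise close to the wrist and top views.
- The threshold tray fit from the top view failed, so I took the tray from the scene view. Its outline matched the wrist picture.
- Early on, joint 6 reached its range end while I was carrying the blue bolt, which tilted the tool by about 5°. I corrected it in free air by re-orienting the tool.

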